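Nest the small heat sink and power module in the service tray

TASK

Pack the service tray on the electronics bench: put the smaller L-shaped heat sink and the small square power module into it, the module nested in the crook of the L, so that both stand upright with their undersides flat on the tray floor. The tray has one filled-in corner, so they go in only one way round; the larger heat sink and the larger module do not fit.

Things in the scene. Friction and masses are not known exactly. Their poses are not given: they have to be found in the camera images.
- sink_place (a point): Where sink_lug ends up, sink nested; axes are the tray's, sink's axes must match (no half turn). Fixed grey tray with white floor, 160 x 130 mm (x, y), rim 22 mm high; pocket 130 x 100 mm, floor 4 mm above bench, walls sloped near rim. Point is 45 mm above bench, x -12, y -25 mm from tray centre; 5 mm play all round. Pocket corner at +x +y filled, 22 mm high: x 39 to 65, y 2 to 50 mm from tray centre.
- module_place (a point): Where module_center ends up, in the tray between the crook of the L and the filled corner: 36 mm above the bench, x 9.5, y 22.5 mm from the tray's centre; axes are the tray's. Module sides parallel to the tray's, about 5 mm play each way. Gripped along tray x by its top 30 mm, the fingers clear tray and sink.
- sink_lug (a point): Centre of the 20 (x) x 34 (y) mm upright lug, 18 to 64 mm above the underside, on the small L-shaped aluminium heat sink: loose, flat, outline 120 (x) x 90 (y) mm, 18 thick, legs 40 wide, L corner at -x -y; low fins on leg ends, 26 high. Site 41 mm above underside, x -12, y -25 mm from outline centre; sink's axes, z up. Grip across x. 0.2-0.4 kg. Bystander L sink: 150 x 100 mm.
- module_center (a point): Centre of the small power module: loose upright black plastic block, 46 x 46 mm (x, y), 64 mm tall, 0.13 to 0.25 kg; 32 mm above its underside, axes parallel to its sides, z up. Any quarter turn of it fits. The other, larger black module is 90 x 70 mm and 45 mm tall.
Mind the look-alikes: they are no part of the job. What is shaped like the part that bears module_center but blue is not meant.

How it is judged:
By the outcome, as a careful person would: the job done as asked, in the order asked, and still so for the second after the job is handed in, with the robot touching nothing.
It also fails if it takes over 64 s, if anything falls off the work surface, if the arm or the gripper's body presses on something with over 40 N, if the wrist force passes 120 N, or if a joint passes its speed limit or range.

ROBOT

A 6-joint arm with a two-finger parallel gripper is mounted at the origin on the work surface. World frame = base frame: x ahead of the robot, y to its left, z up, the work surface at z = 0. Lengths are in m, angles in rad, forces in N, time in s.
With the tool pointing down it reaches from about 0.25 to 0.85 m from the base axis. Payload 12.5 kg.
Tool frame: the origin (TCP) lies at the very end of the fingers, on their centre line; the grasp point (between the pads) lies env.pinch_z behind it (env.pinch_z is the distance from the TCP to the grasp point, in m); z points along the fingers, y is the direction in which the jaws open and shut (so a half turn about z gives the same grasp; the last joint's range is limited). The gripper opens to 93 mm and grips with 3 to 60 N. Pads are 15 mm wide; open, the fingers measure 128 mm over their backs; the gripper's body (75 mm by 188 mm) begins 65 mm behind the grasp point.
Start: joints at [1.151, 0.351, 1.652, -0, 1.139, -0.085], TCP at [0.181, 0.519, 0.181] pointing down, gripper open.
Joint ranges: [-2.75, 2.75], [-0.79, 2.1], [0.01, 2.65], [-1.57, 4.71], [0.07, 3.14], [-2.87, 2.87]. Speed limits (rad/s): [2.22, 2.22, 2.79, 3.14, 3.14, 3.14].

INTERFACE

Orientations are given as a unit quaternion [w, x, y, z].
In Python, from bench import status, optics, job, env gives the robot as it stands.
- The arm moves only by the tool jog_arm, never from a script. Its argument "commands" is a list of rows, each an object with "travel": the shift along the tool's x, y, z in m, a list of three; "turn": the turn about the tool's z in rad. In form: [{"travel": [tx, ty, tz], "turn": turn}, ...]. A call has exactly 10 rows; each row shifts and turns the pose as measured when the row begins, along the tool's axes as they then stand; what a row does not reach is not made up. A row lasts 1/10 s, in which the tool goes at most 50 mm and 8.59 degrees, less where a joint would pass 70% of its speed; a pose out of reach is approached as far as the arm can. A call with a gripper value outside its range is refused whole. "claw" is the closure, from -1 (fully open) to 1 (shut), set as the call begins (left out, the last holds). The fingers move at their own pace and stop on an object; the grip force is fixed at half the most. Time passes only in rows, so rows that do not move let the fingers close, or fill a call up. It gives the time, the measured TCP pose, the force and the opening at its end, in the units of the state.
- status.get_state(): the state, without advancing time (a new reading comes with each control period).
- optics.camera(name): name is "scene" or "top" or "wrist"; returns a dict with "pixels" (420x560x3 uint8, blue, green, red), "intrinsics" (3x3 intrinsics, pixels), "camera_from_world" (4x4, takes a point from world to camera coordinates). Camera axes: x right, y down, z forward; pixel columns grow to the right and rows downward; lengths in m; the calibration is good to about 2 mm. A picture is of the moment at which its call begins. There is no depth.
- job.close_job(): hands the job in, once; it reports no verdict.
Trained networks look in a picture, given as the dict that the camera call returned (one of the last four; its "shot" number tells which), for a name from the list of things; names that differ only in an ending like _2 or _b are one class to them, and where a whole thing is asked for, a point or a joint stands for the part that bears it (a point fixed in the world has none). Each returns a list of dicts, best first, with "confidence" (0 to 1); they miss things now and then, are a little off and sometimes report something else, mostly with a low value. They report only what shows in the picture. A call takes as long as a camera call. They do not tell look-alikes from the thing itself.
- optics.masks_of(name, picture): "pixels" (420x560 bool, what is visible of it) and "extent" ([left, top, right, bottom] in pixels, round what is visible of it).
The state is a dict: "t": time; "joint_pos": joint angles; "qvel": joint speeds; "tau": joint torques, N m; "tcp_pos": TCP position; "ee_rot": TCP orientation; "contact_force": force on the tool from outside, world axes, zero at the start; "wrist_torque": the same for the moment, N m; "finger_gap": finger opening in m.
Only numpy, scipy, OpenCV 4.12 (cv2) and the standard library are available. Lean on these libraries where they do the work, as an engineer would, in place of code of your own. Each camera call takes 0.05 s, during which the arm holds its last target.

## Working session

There is one attempt and no reset: what is moved stays moved. The work goes in short steps, Python scripts to look and compute and a tool call to move; the robot and the scene stay as the last step left them, time stands still between calls to the robot, and variables do not carry over. Pictures are saved under pics/ and viewed, and the job is handed in when it is done.

Besides the shell and the picture viewer there is one more tool, called after "Emit:" as name(argument=value, ...) on one line, values as JSON. jog_arm: Moves the arm, as the interface text tells. Its arguments: {"type":"object","properties":{"commands":{"type":"array","items":{"type":"object","properties":{"travel":{"type":"array","items":{"type":"number"}},"turn":{"type":"number"}}}},"claw":{"type":"number"}},"required":["commands"]}

```bash
mkdir -p pics; ls; cat > h.py <<'E'
import numpy as np, cv2
from bench import status, optics, job, env
def save(p,n): cv2.imwrite('pics/'+n,p['pixels'])
def ray(p,uv,z):
    K=np.array(p['intrinsics']);T=np.array(p['camera_from_world']);R=T[:3,:3];t=T[:3,3]
    c=-R.T@t; d=R.T@np.linalg.inv(K)@np.array([uv[0],uv[1],1.]); s=(z-c[2])/d[2]; return c+s*d
def proj(p,X):
    K=np.array(p['intrinsics']);T=np.array(p['camera_from_world']);X=np.atleast_2d(X)
    q=(T[:3,:3]@X.T).T+T[:3,3]; q=(K@q.T).T; return q[:,:2]/q[:,2:]
E
python3 - <<'E'
from h import *
print({k:np.round(v,3).tolist() for k,v in status.get_state().items()}, env.pinch_z)
for n in ['top','scene']:
    p=optics.camera(n); save(p,n+'0.png'); T=np.array(p['camera_from_world']); print(n,np.round(-T[:3,:3].T@T[:3,3],3),np.round(T[:3,:3],2).tolist(),p['intrinsics'][0][0])
    for nm in ['sink_lug','module_center']:
        for d in optics.masks_of(nm,p): print(n,nm,round(d['confidence'],2),np.round(d['extent']),d['pixels'].sum())
E
```

```text
pics
{'t': 0.0, 'joint_pos': [1.151, 0.351, 1.652, 0.0, 1.139, -0.085], 'qvel': [-0.0, -0.001, -0.002, 0.0, 0.001, -0.002], 'tau': [0.0, -49.733, -28.525, 0.07, 0.026, -0.0], 'tcp_pos': [0.181, 0.519, 0.181], 'ee_rot': [-0.0, 0.167, 0.986, -0.001], 'contact_force': [-0.533, 0.162, -0.557], 'wrist_torque': [0.057, 0.012, 0.028], 'finger_gap': 0.093} 0.0188
top [0.339 0.021 1.054] [[-0.0, -1.0, -0.01], [-0.99, 0.01, -0.11], [0.11, 0.01, -0.99]] 413.9594256010558
top sink_lug 0.91 [380. 221. 421. 272.] 1195
top module_center 0.77 [148. 151. 178. 177.] 551
top module_center 0.63 [128. 188. 155. 207.] 534
scene [1.075 0.599 0.679] [[-0.7, 0.72, -0.01], [0.43, 0.41, -0.81], [-0.57, -0.57, -0.59]] 414.6145656873555
scene sink_lug 0.61 [220. 148. 268. 178.] 669
scene module_center 0.58 [388. 271. 424. 313.] 992
```

View pics/top0.png

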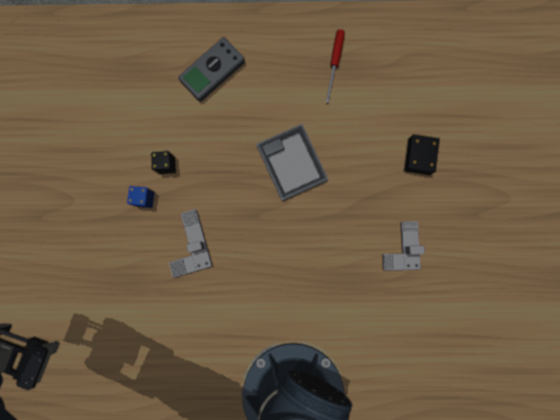

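View pics/scene0.png

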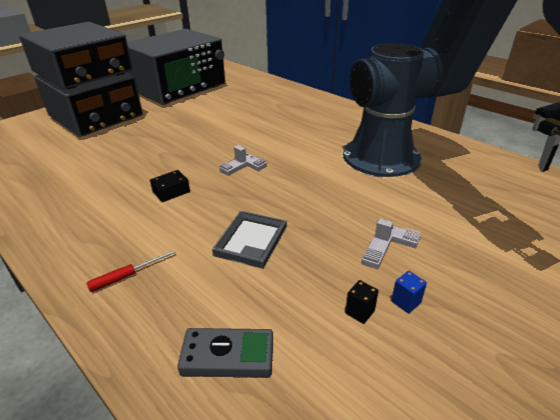

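Candidates in the top picture are as follows.
- **Modules:** the black cube at (163,161) fits. The blue one at (141,196) is the excluded colour, and the 90x70 black block at (422,155) is too large.
- **L sinks:** (192,245) looks longer, so probably 150 mm. (403,247) looks like the 120 mm one.

I'll measure and enlarge both.

```bash
python3 - <<'E'
from h import *
p=optics.camera('top'); np.savez('top.npz',pixels=p['pixels'],intrinsics=p['intrinsics'],camera_from_world=p['camera_from_world'])
im=p['pixels']
def crop(x0,y0,w,h,s): return cv2.resize(im[y0:y0+h,x0:x0+w],(w*s,h*s),interpolation=cv2.INTER_CUBIC)
a=crop(370,210,66,72,6); b=crop(160,205,66,72,6)
cv2.imwrite('pics/c1.png',np.hstack([a,b]))
a=crop(250,118,84,88,6);b=crop(140,140,50,88,6)
cv2.imwrite('pics/c2.png',np.hstack([a,b[:,:290]]))
E
```

```text
(no output)
```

View pics/c1.png

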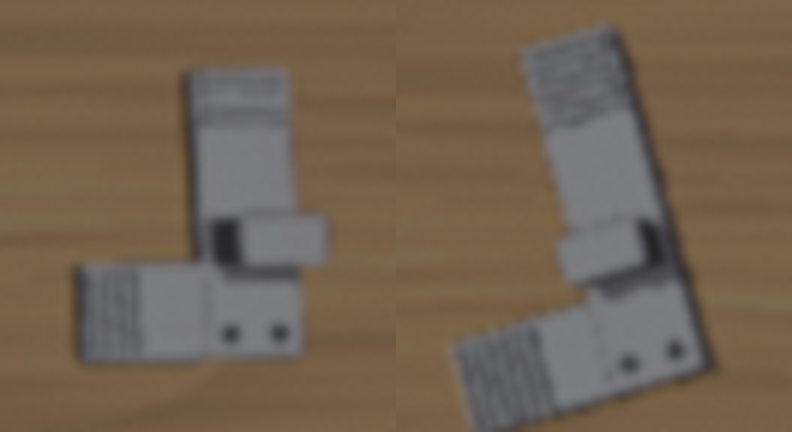

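View pics/c2.png

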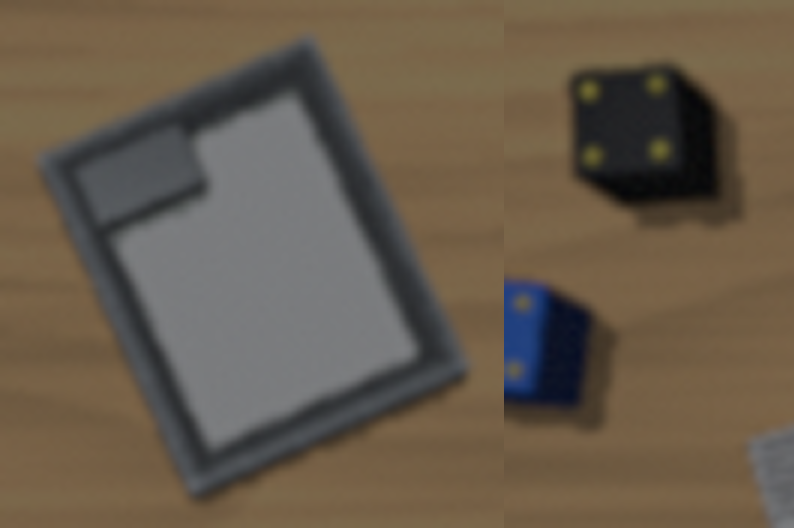

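```bash
cat >> h.py <<'E'
def fit(world, model):
    # 2d rigid: world = c + R(yaw) model
    w=np.array(world)[:,:2]; m=np.array(model,float); wc=w.mean(0); mc=m.mean(0)
    a=w-wc; b=m-mc; yaw=np.arctan2((b[:,0]*a[:,1]-b[:,1]*a[:,0]).sum(),(a*b).sum())
    R=np.array([[np.cos(yaw),-np.sin(yaw)],[np.sin(yaw),np.cos(yaw)]])
    c=wc-R@mc; res=np.linalg.norm(w-(c+(R@m.T).T),axis=1); return c,yaw,res
def load(f):
    d=np.load(f); return {k:d[k] for k in d}
E
python3 - <<'E'
from h import *
p=load('top.npz')
def go(name,pts,off,z,model):
    W=[ray(p,(np.array(q)/6+off-0.4),z) for q in pts]; c,y,r=fit(W,model); print(name,np.round(c,4),'yaw',round(y,4),np.degrees(y).round(2),'res mm',np.round(r*1e3,1)); return c,y
t=go('tray',[(45,158),(313,38),(466,370),(198,497)],np.array([250,118]),.022,[(.08,.065),(.08,-.065),(-.08,-.065),(-.08,.065)])
s=go('sink',[(190,72),(290,68),(302,357),(80,360)],np.array([370,210]),.02,[(.06,-.005),(.06,-.045),(-.06,-.045),(-.06,.045)])
m=go('mod',[(86,90),(152,85),(156,150),(88,156)],np.array([140,140]),.064,[(.013,.013),(.013,-.013),(-.013,-.013),(-.013,.013)])
g=go('lug top',[(243,214),(328,213),(326,266),(241,264)],np.array([370,210]),.064,[(-.002,-.008),(-.002,-.042),(-.022,-.042),(-.022,-.008)])
R=lambda y:np.array([[np.cos(y),-np.sin(y)],[np.sin(y),np.cos(y)]])
print('lug',s[0]+R(s[1])@[-.012,-.025],'place',t[0]+R(t[1])@[-.012,-.025],'modplace',t[0]+R(t[1])@[.0095,.0225])
E
```

```text
tray [ 0.5735 -0.0026] yaw 0.4207 24.1 res mm [2.9 1.6 3.7 2. ]
sink [ 0.361  -0.2697] yaw 0.0033 0.19 res mm [1.5 0.8 1.1 0.7]
mod [0.5711 0.3224] yaw 0.0751 4.3 res mm [0.9 0.8 1.  1.2]
lug top [ 0.3625 -0.2714] yaw -0.0284 -1.63 res mm [0.9 0.8 0.8 0.3]
lug [ 0.34904596 -0.29476344] place [ 0.5727506  -0.03036119] modplace [0.57297932 0.02177755]
```

Emit:
jog_arm(commands=[{"travel": [0,0,0],"turn": 0.14},{"travel": [0,0,0],"turn": 0.14},{"travel": [0,0,0],"turn": 0.14},{"travel": [0,0,0],"turn": 0.14},{"travel": [0,0,0],"turn": 0.14},{"travel": [0,0,0],"turn": 0.14},{"travel": [0,0,0],"turn": 0.14},{"travel": [0,0,0],"turn": 0.14},{"travel": [0,0,0],"turn": 0.116},{"travel": [0,0,0],"turn": 0}], claw=-1)

```text
t: 1.35
tcp_pos: [0.1805, 0.5191, 0.1808]
ee_rot: [0.0, 0.725, 0.689, -0.001]
contact_force: [-0.9, -0.2, 0.4]
finger_gap: 0.0927
```

Emit:
jog_arm(commands=[{"travel": [0,0.02,0],"turn": -0.05},{"travel": [-0.03,0.03,0],"turn": 0},{"travel": [-0.04,0.02,0],"turn": 0},{"travel": [-0.045,0.02,0],"turn": 0},{"travel": [-0.045,0.02,0],"turn": 0},{"travel": [-0.045,0.02,0],"turn": 0},{"travel": [-0.045,0.02,0],"turn": 0},{"travel": [-0.045,0.01,0],"turn": 0},{"travel": [-0.045,0,0],"turn": 0},{"travel": [-0.04,0,0],"turn": 0}])

```text
t: 2.35
tcp_pos: [0.3538, 0.1329, 0.1808]
ee_rot: [0.001, 0.689, 0.725, 0.001]
contact_force: [-0.0, -0.2, 0.4]
finger_gap: 0.0929
```

Emit:
jog_arm(commands=[{"travel": [-0.045,0,0],"turn": 0},{"travel": [-0.045,0,0],"turn": 0},{"travel": [-0.045,0,0],"turn": 0},{"travel": [-0.045,0,0],"turn": 0},{"travel": [-0.045,0,0],"turn": 0},{"travel": [-0.045,0,0],"turn": 0},{"travel": [-0.045,0,0],"turn": 0},{"travel": [-0.03,0,0],"turn": 0},{"travel": [-0.02,0,0],"turn": 0},{"travel": [0,0,0],"turn": 0}])

```text
t: 3.35
tcp_pos: [0.3755, -0.2516, 0.1827]
ee_rot: [0.004, 0.677, 0.736, 0.003]
contact_force: [-0.8, 0.7, -0.7]
finger_gap: 0.0932
```

Emit:
jog_arm(commands=[{"travel": [-0.022,-0.013,0],"turn": 0.04},{"travel": [-0.02,-0.012,0],"turn": 0.03},{"travel": [0,0,0],"turn": 0},{"travel": [0,0,0],"turn": 0},{"travel": [0,0,0],"turn": 0},{"travel": [0,0,0],"turn": 0},{"travel": [0,0,0],"turn": 0},{"travel": [0,0,0],"turn": 0},{"travel": [0,0,0],"turn": 0},{"travel": [0,0,0],"turn": 0}])

```text
t: 4.35
tcp_pos: [0.3542, -0.2902, 0.1825]
ee_rot: [0.003, 0.696, 0.718, 0.004]
contact_force: [0.3, 0.5, 0.6]
finger_gap: 0.0931
```

```bash
cat >> h.py <<'E'
def st():
    s=status.get_state(); q=np.array(s['ee_rot']); phi=2*np.arctan2(q[2],q[1])-np.pi/2
    print('t',round(s['t'],2),'tcp',np.round(s['tcp_pos'],4),'phi',np.round((phi+np.pi)%(2*np.pi)-np.pi,4),'q',np.round(q,4),'F',np.round(s['contact_force'],1),'gap',round(s['finger_gap'],4),'j',np.round(s['joint_pos'],2)); return s
E
python3 - <<'E'
from h import *
st()
p=optics.camera('wrist'); save(p,'w1.png'); np.savez('w1.npz',pixels=p['pixels'],intrinsics=p['intrinsics'],camera_from_world=p['camera_from_world'])
print(proj(p,[[.349,-.295,.064],[.361,-.2697,.018]]), -np.array(p['camera_from_world'])[:3,:3].T@np.array(p['camera_from_world'])[:3,3])
E
```

```text
t 4.35 tcp [ 0.3542 -0.2902  0.1825] phi 0.0303 q [0.0033 0.6963 0.7177 0.0036] F [0.3 0.5 0.6] gap 0.0931 j [-0.79  0.18  1.88  0.01  1.08 -0.83]
[[277.45307876 199.76465213]
 [289.84325746 166.80020967]] [ 0.34912435 -0.22343479  0.38525233]
```

View pics/w1.png

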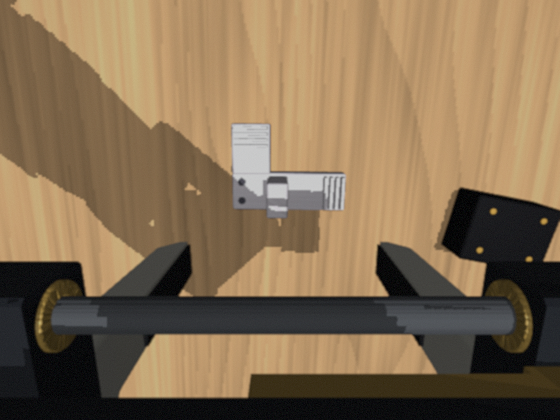

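```bash
python3 - <<'E'
from h import *
p=load('w1.npz')
im=p['pixels'][110:230,220:360]; cv2.imwrite('pics/w1c.png',cv2.resize(im,None,fx=5.5,fy=5,interpolation=cv2.INTER_CUBIC)[:, :])
E
```

```text
(no output)
```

View pics/w1c.png

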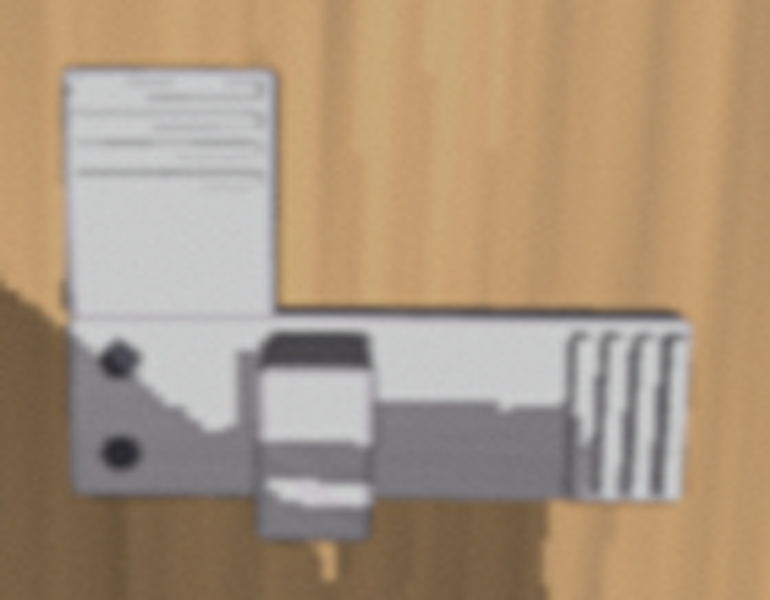

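```bash
python3 - <<'E'
from h import *
p=load('w1.npz'); s=np.array([5.5,5]);o=np.array([220,110])-.4
L=[ray(p,np.array(q)/s+o,.064) for q in [(261,367),(372,367),(372,540),(260,540)]]
print('lug',[(np.round(v,4)) for v in fit(L,[(-.022,-.008),(-.002,-.008),(-.002,-.042),(-.022,-.042)])], np.mean(L,0))
B=[ray(p,np.array(q)/s+o,z) for q,z in [((72,494),.018),((70,318),.018),((275,312),.018),((682,498),.026),((275,70),.026),((65,70),.026)]]
c,y,r=fit(B,[(-.06,-.045),(-.06,-.005),(-.02,-.005),(.06,-.045),(-.02,.045),(-.06,.045)])
print(c,y,r*1e3, c+np.array([[np.cos(y),-np.sin(y)],[np.sin(y),np.cos(y)]])@[-.012,-.025])
E
```

```text
lug [array([ 0.3601, -0.2704]), np.float64(0.0238), array([0.0009, 0.0008, 0.0006, 0.0006])] [ 0.348691   -0.29572384  0.064     ]
[ 0.36027943 -0.27028147] 0.02505883399713331 [0.75396843 1.47055997 0.39950357 3.25347791 0.69911287 2.4836616 ] [ 0.3489096 -0.2955743]
```

Emit:
jog_arm(commands=[{"travel": [-0.005,-0.005,0],"turn": 0.005},{"travel": [0,0,0.02],"turn": 0},{"travel": [0,0,0.02],"turn": 0},{"travel": [0,0,0.02],"turn": 0},{"travel": [0,0,0.02],"turn": 0},{"travel": [0,0,0.02],"turn": 0},{"travel": [0,0,0],"turn": 0},{"travel": [0,0,0],"turn": 0},{"travel": [0,0,0],"turn": 0},{"travel": [0,0,0],"turn": 0}], claw=0)

```text
t: 5.4
tcp_pos: [0.3492, -0.2998, 0.0819]
ee_rot: [0.006, 0.699, 0.715, 0.003]
contact_force: [-0.1, 0.7, 0.2]
finger_gap: 0.0468
```

```bash
python3 - <<'E'
from h import *
st()
E
```

```text
t 5.4 tcp [ 0.3492 -0.2998  0.0819] phi 0.0221 q [0.0058 0.6993 0.7148 0.0032] F [-0.1  0.7  0.2] gap 0.0468 j [-0.82  0.33  1.98  0.01  0.83 -0.84]
```

Emit:
jog_arm(commands=[{"travel": [0.004,0,0.01],"turn": 0},{"travel": [0,0,0.015],"turn": 0},{"travel": [0,0,0.015],"turn": 0},{"travel": [0,0,0.008],"turn": 0},{"travel": [0,0,0],"turn": 0},{"travel": [0,0,0],"turn": 0},{"travel": [0,0,0],"turn": 0},{"travel": [0,0,0],"turn": 0},{"travel": [0,0,0],"turn": 0},{"travel": [0,0,0],"turn": 0}])

```text
t: 6.4
tcp_pos: [0.3515, -0.2965, 0.0346]
ee_rot: [0.009, 0.699, 0.715, 0.003]
contact_force: [0.6, -0.3, -1.0]
finger_gap: 0.0465
```

```bash
python3 - <<'E'
from h import *
st()
E
```

```text
t 6.4 tcp [ 0.3515 -0.2965  0.0346] phi 0.0224 q [0.0093 0.6991 0.7149 0.0031] F [ 0.6 -0.3 -1. ] gap 0.0465 j [-0.81  0.41  2.01  0.01  0.7  -0.84]
```

Emit:
jog_arm(commands=[{"travel": [0.001,-0.0025,0.004],"turn": 0},{"travel": [0,0,0.004],"turn": 0},{"travel": [0,0,0],"turn": 0},{"travel": [0,0,0],"turn": 0},{"travel": [0,0,0],"turn": 0},{"travel": [0,0,0],"turn": 0},{"travel": [0,0,0],"turn": 0},{"travel": [0,0,0],"turn": 0},{"travel": [0,0,0],"turn": 0},{"travel": [0,0,0],"turn": 0}])

```text
t: 7.4
tcp_pos: [0.349, -0.2957, 0.026]
ee_rot: [0.01, 0.699, 0.715, 0.003]
contact_force: [-0.4, -0.5, -0.1]
finger_gap: 0.0465
```

Emit:
jog_arm(commands=[{"travel": [0,0,0],"turn": 0},{"travel": [0,0,0],"turn": 0},{"travel": [0,0,0],"turn": 0},{"travel": [0,0,0],"turn": 0},{"travel": [0,0,0],"turn": 0},{"travel": [0,0,0],"turn": 0},{"travel": [0,0,0],"turn": 0},{"travel": [0,0,0],"turn": 0},{"travel": [0,0,0],"turn": 0},{"travel": [0,0,0],"turn": 0}], claw=1)

```text
t: 8.4
tcp_pos: [0.3484, -0.2965, 0.0271]
ee_rot: [0.01, 0.699, 0.715, 0.002]
contact_force: [-0.4, 0.4, 1.7]
finger_gap: 0.0004
```

```bash
python3 - <<'E'
from h import *
st()
E
```

```text
t 8.4 tcp [ 0.3484 -0.2965  0.0271] phi 0.0232 q [0.0096 0.6988 0.7152 0.0023] F [-0.4  0.4  1.7] gap 0.0004 j [-0.81  0.42  2.02  0.01  0.68 -0.84]
```

```bash
python3 - <<'E'
from h import *
p=optics.camera('wrist'); q=optics.camera('top'); r=optics.camera('scene')
save(p,'w2.png')
a=cv2.resize(q['pixels'][200:320,340:460],(400,400),interpolation=cv2.INTER_CUBIC);b=cv2.resize(r['pixels'][110:200,190:290],(400,400),interpolation=cv2.INTER_CUBIC)
cv2.imwrite('pics/c3.png',np.hstack([a,b]))
E
```

```text
(no output)
```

View pics/w2.png

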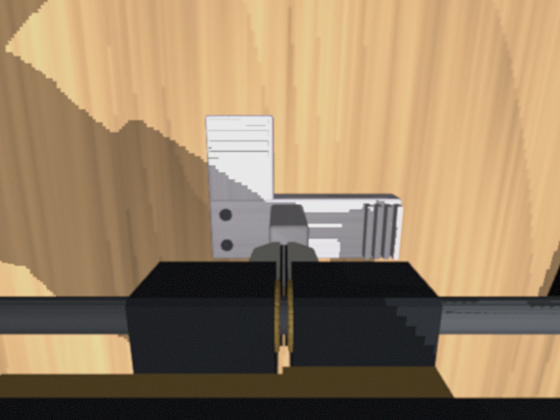

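View pics/c3.png

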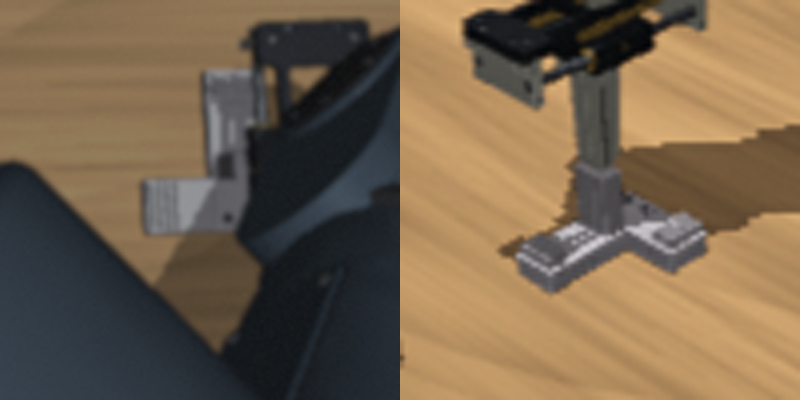

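```bash
python3 - <<'E'
from h import *
s=st()
for n in ['wrist','top','scene']:
    p=optics.camera(n); np.savez(n+'_2.npz',pixels=p['pixels'],intrinsics=p['intrinsics'],camera_from_world=p['camera_from_world'])
    X=np.array(s['tcp_pos']); pts=[X,[.3488,-.2956,.064],[.3488,-.2956,.018],X+[0,0,.06],[.3603,-.2703,.018]]
    P=proj(p,pts); print(n,P.round(0).tolist())
    im=p['pixels'].copy(); sc=3
    im=cv2.resize(im,None,fx=sc,fy=sc,interpolation=cv2.INTER_CUBIC)
    for q,c in zip(P,[(0,0,255),(0,255,0),(255,0,0),(0,255,255),(255,0,255)]): cv2.circle(im,tuple((q*sc).astype(int)),4,c,-1)
    u=(P[0]*sc).astype(int); y0=max(0,u[1]-200); x0=max(0,u[0]-200); cv2.imwrite('pics/d_%s.png'%n,im[y0:y0+400,x0:x0+400])
a=np.hstack([cv2.imread('pics/d_wrist.png')[:360,:400],cv2.imread('pics/d_scene.png')[:360,:400]]); cv2.imwrite('pics/d.png',a)
E
```

```text
t 8.55 tcp [ 0.3484 -0.2965  0.0271] phi 0.0231 q [0.0096 0.6988 0.7152 0.0023] F [-0.  -0.4  0.3] gap 0.0004 j [-0.81  0.42  2.02  0.01  0.68 -0.84]
wrist [[285.0, 235.0], [287.0, 257.0], [285.0, 229.0], [288.0, 279.0], [305.0, 190.0]]
top [[412.0, 250.0], [417.0, 250.0], [411.0, 250.0], [420.0, 250.0], [400.0, 245.0]]
scene [[240.0, 156.0], [239.0, 146.0], [240.0, 159.0], [238.0, 139.0], [243.0, 163.0]]
```

View pics/d.png

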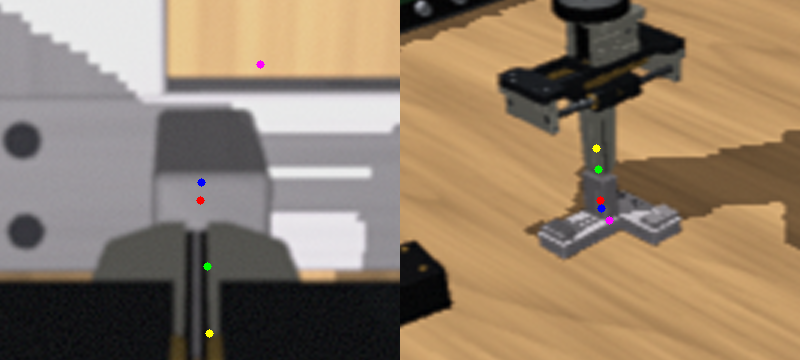

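```bash
python3 - <<'E'
from h import *
from scipy.spatial.transform import Rotation as Ro
p=load('w1.npz'); R=Ro.from_quat([.6963,.7177,.0036,.0033]).as_matrix(); t=np.array([.3542,-.2902,.1825])
for z in [0,-.0188,-.038,-.05]:
    print(z,proj(p,[t+R@[a,b,z] for a in (.0075,-.0075) for b in(-.0465,.0465)]).round(0).tolist())
p=load('wrist_2.npz');
from h import *
cv2.imwrite('pics/e.png',cv2.resize(p['pixels'][180:300,200:360],None,fx=5,fy=5,interpolation=cv2.INTER_CUBIC))
p=load('scene_2.npz');
cv2.imwrite('pics/f.png',cv2.resize(p['pixels'][80:190,180:300],None,fx=5,fy=5,interpolation=cv2.INTER_CUBIC))
E
```

```text
0 [[207.0, 223.0], [363.0, 223.0], [209.0, 247.0], [361.0, 247.0]]
-0.0188 [[200.0, 233.0], [370.0, 233.0], [202.0, 258.0], [369.0, 258.0]]
-0.038 [[191.0, 245.0], [380.0, 245.0], [193.0, 273.0], [378.0, 273.0]]
-0.05 [[185.0, 254.0], [386.0, 253.0], [187.0, 283.0], [384.0, 283.0]]
```

View pics/e.png

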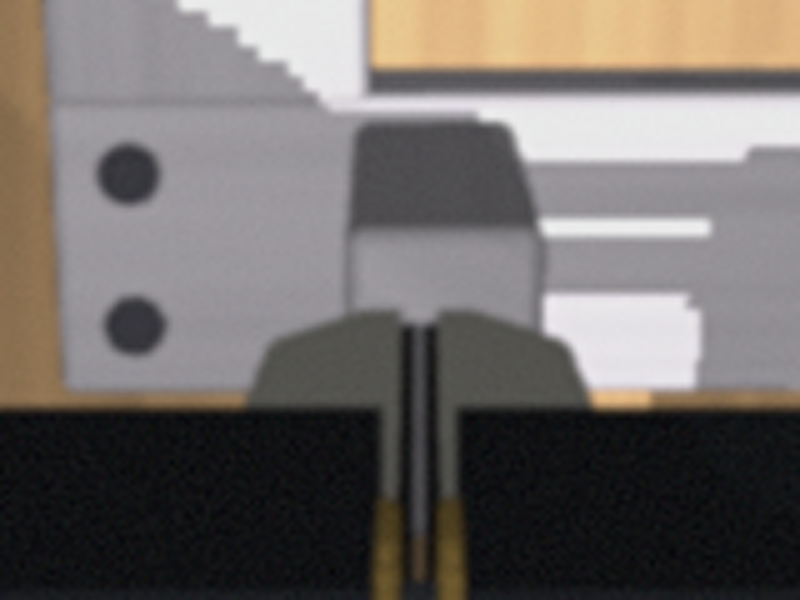

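View pics/f.png

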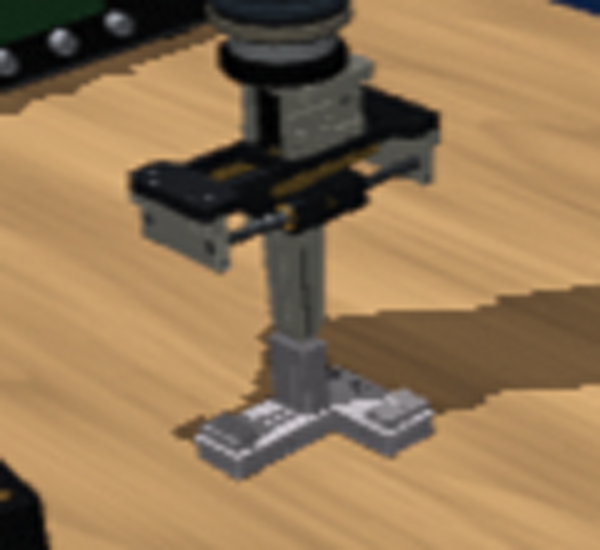

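The fingers closed at reported TCP z = 0.027 and met nothing. In the wrist view the real fingertips end about 38 mm behind the reported TCP, right above the lug top. I'll open and go lower, keeping that offset in mind.

Emit:
jog_arm(commands=[{"travel": [0,0,0],"turn": 0},{"travel": [0,0,0],"turn": 0},{"travel": [0,0,0],"turn": 0},{"travel": [0,0,0],"turn": 0},{"travel": [0,0,0],"turn": 0},{"travel": [0,0,0],"turn": 0},{"travel": [0,0,0.01],"turn": 0},{"travel": [0,0,0.01],"turn": 0},{"travel": [0,0,0],"turn": 0},{"travel": [0,0,0],"turn": 0}], claw=0)

```text
t: 9.7
tcp_pos: [0.3485, -0.2963, 0.0047]
ee_rot: [0.009, 0.699, 0.715, 0.002]
contact_force: [0.1, 0.1, 0.1]
finger_gap: 0.0464
```

```bash
python3 - <<'E'
from h import *
st()
p=optics.camera('wrist');save(p,'w3.png')
E
```

```text
t 9.7 tcp [ 0.3485 -0.2963  0.0047] phi 0.023 q [0.009  0.6989 0.7152 0.0024] F [0.1 0.1 0.1] gap 0.0464 j [-0.81  0.47  2.03  0.01  0.63 -0.84]
```

View pics/w3.png

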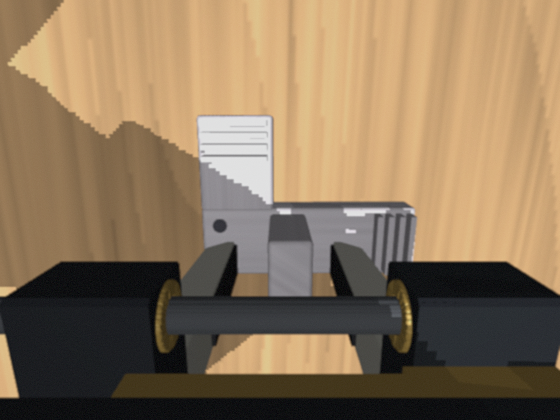

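Emit:
jog_arm(commands=[{"travel": [0,0.002,0.005],"turn": 0},{"travel": [0,0,0.005],"turn": 0},{"travel": [0,0,0.004],"turn": 0},{"travel": [0,0,0],"turn": 0},{"travel": [0,0,0],"turn": 0},{"travel": [0,0,0],"turn": 0},{"travel": [0,0,0],"turn": 0},{"travel": [0,0,0],"turn": 0},{"travel": [0,0,0],"turn": 0},{"travel": [0,0,0],"turn": 0}])

```text
t: 10.75
tcp_pos: [0.3512, -0.2967, -0.0098]
ee_rot: [0.01, 0.699, 0.715, 0.002]
contact_force: [-0.8, -0.2, -0.4]
finger_gap: 0.0466
```

Emit:
jog_arm(commands=[{"travel": [0,0,0],"turn": 0},{"travel": [0,0,0],"turn": 0},{"travel": [0,0,0],"turn": 0},{"travel": [0,0,0],"turn": 0},{"travel": [0,0,0],"turn": 0},{"travel": [0,0,0],"turn": 0},{"travel": [0,0,0],"turn": 0},{"travel": [0,0,0],"turn": 0},{"travel": [0,0,0],"turn": 0},{"travel": [0,0,0],"turn": 0}], claw=1)

```text
t: 11.75
tcp_pos: [0.351, -0.2968, -0.0094]
ee_rot: [0.009, 0.699, 0.715, 0.002]
contact_force: [-0.0, -0.3, 1.3]
finger_gap: 0.0198
```

```bash
python3 - <<'E'
from h import *
st()
p=optics.camera('wrist');save(p,'w4.png')
E
```

```text
t 11.75 tcp [ 0.351  -0.2968 -0.0094] phi 0.0232 q [0.0094 0.6988 0.7152 0.0022] F [-0.  -0.3  1.3] gap 0.0198 j [-0.81  0.5   2.03  0.01  0.59 -0.84]
```

View pics/w4.png

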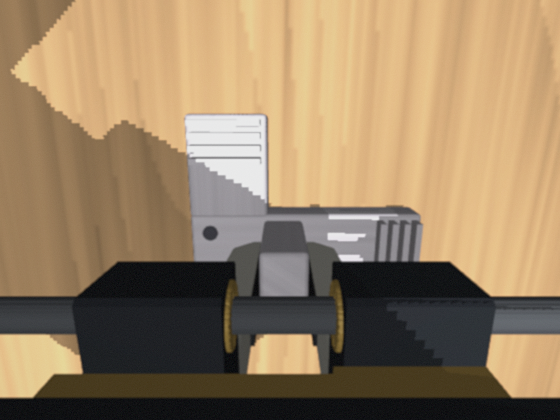

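Emit:
jog_arm(commands=[{"travel": [0,0,-0.01],"turn": 0},{"travel": [0,0,-0.02],"turn": 0},{"travel": [0,0,-0.025],"turn": 0},{"travel": [0,0,-0.025],"turn": 0},{"travel": [0,0,-0.025],"turn": -0.06},{"travel": [0,0,-0.015],"turn": -0.1},{"travel": [0,0,0],"turn": -0.1},{"travel": [0,0,0],"turn": -0.1},{"travel": [0,0,0],"turn": -0.03},{"travel": [0,0,0],"turn": 0}])

```text
t: 12.8
tcp_pos: [0.3473, -0.2932, 0.1188]
ee_rot: [0.009, 0.54, 0.841, 0.001]
contact_force: [1.1, -0.5, -3.3]
finger_gap: 0.0194
```

```bash
python3 - <<'E'
from h import *
st()
E
```

```text
t 12.8 tcp [ 0.3473 -0.2932  0.1188] phi 0.4291 q [0.0086 0.5403 0.8414 0.0009] F [ 1.1 -0.5 -3.3] gap 0.0194 j [-0.81  0.25  1.97  0.01  0.91 -1.24]
```

Emit:
jog_arm(commands=[{"travel": [0.003,0.02,0],"turn": 0},{"travel": [0.006,0.038,0],"turn": 0},{"travel": [0.006,0.038,0],"turn": 0},{"travel": [0.006,0.038,0],"turn": 0},{"travel": [0.006,0.038,0],"turn": 0},{"travel": [0.006,0.038,0],"turn": 0},{"travel": [0.006,0.038,0],"turn": 0},{"travel": [0.006,0.035,0],"turn": 0},{"travel": [0,0.02,0],"turn": 0},{"travel": [0,0,0],"turn": 0}])

```text
t: 13.8
tcp_pos: [0.6126, -0.1189, 0.1221]
ee_rot: [0.007, 0.547, 0.837, 0.001]
contact_force: [-1.8, 0.1, -2.9]
finger_gap: 0.0197
```

```bash
python3 - <<'E'
from h import *
st()
for n in ['wrist','top']:
    p=optics.camera(n);save(p,n+'5.png');np.savez(n+'_5.npz',pixels=p['pixels'],intrinsics=p['intrinsics'],camera_from_world=p['camera_from_world'])
E
```

```text
t 13.8 tcp [ 0.6126 -0.1189  0.1221] phi 0.4138 q [6.900e-03 5.467e-01 8.373e-01 8.000e-04] F [-1.8  0.1 -2.9] gap 0.0197 j [-0.26  0.54  1.52 -0.    1.07 -0.68]
```

View pics/wrist5.png

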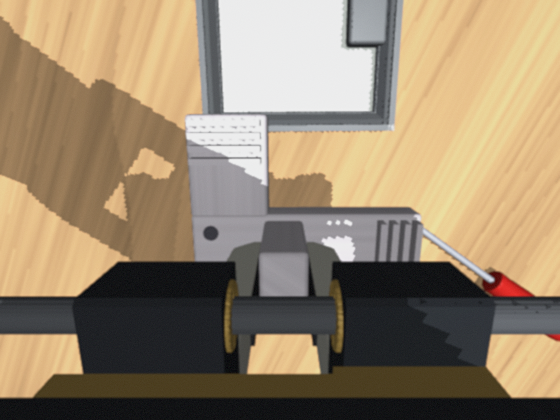

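View pics/top5.png

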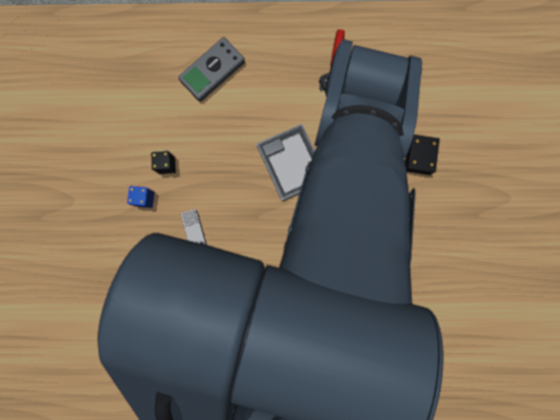

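```bash
python3 - <<'E'
from h import *
p=load('wrist_5.npz'); cv2.imwrite('pics/g.png',cv2.resize(p['pixels'][0:145,190:410],None,fx=3.6,fy=4,interpolation=cv2.INTER_CUBIC))
E
```

View pics/g.png

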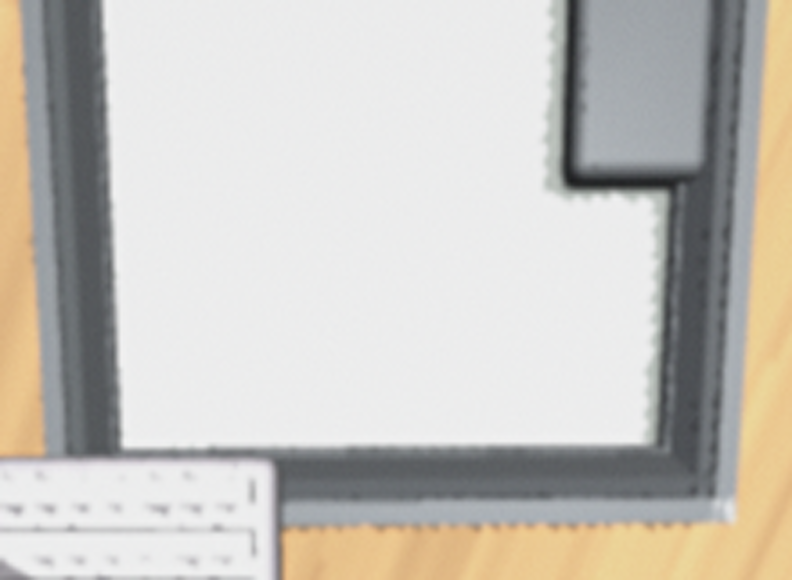

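```bash
python3 - <<'E'
from h import *
p=load('wrist_5.npz'); s=np.array([3.6,4.]);o=np.array([190,0])-.4
pts=[((120,447),.004,(-.065,-.05)),((661,447),.004,(.065,-.05)),((734,522),.022,(.08,-.065)),((574,180),.022,(.039,.002))]
W=[ray(p,np.array(q)/s+o,z) for q,z,m in pts]; c,y,r=fit(W,[m for _,_,m in pts]); print(c,y,r*1e3)
R=np.array([[np.cos(y),-np.sin(y)],[np.sin(y),np.cos(y)]])
print('back',[(R.T@(w[:2]-c)*1e3).round(1) for w in W])
print('place',c+R@[-.012,-.025],'mod',c+R@[.0095,.0225])
# sink in hand: lug top corners; plate
E
```

```text
[ 0.57478786 -0.00066049] 0.4105988652201127 [0.54986803 1.20598561 0.48610605 0.95344529]
back [array([-65.5, -49.8]), array([ 66.1, -49.4]), array([ 79.6, -64.8]), array([38.9,  1.1])]
place [ 0.57376424 -0.02837244] mod [0.57451717 0.02376136]
```

Emit:
jog_arm(commands=[{"travel": [0.02,0,0],"turn": 0},{"travel": [0.03,0,0],"turn": 0},{"travel": [0.03,0,0],"turn": 0},{"travel": [0.012,0,0],"turn": 0},{"travel": [0,0,0],"turn": 0},{"travel": [0,0,0],"turn": 0},{"travel": [0,0,0],"turn": 0},{"travel": [0,0,0],"turn": 0},{"travel": [0,0,0],"turn": 0},{"travel": [0,0,0],"turn": 0}])

```text
t: 14.9
tcp_pos: [0.5691, -0.0413, 0.1212]
ee_rot: [0.006, 0.552, 0.834, -0.001]
contact_force: [0.0, 0.4, -4.1]
finger_gap: 0.0197
```

```bash
cat >> h.py <<'E'
def todo(tx,ty,tz=None,phi_t=None):
    s=st(); x=np.array(s['tcp_pos']); q=np.array(s['ee_rot']); phi=2*np.arctan2(q[2],q[1])-np.pi/2
    d=np.array([tx,ty])-x[:2]; ey=np.array([np.cos(phi),np.sin(phi)]); ex=np.array([-np.sin(phi),np.cos(phi)])
    w,a,b,c=q; print('tilt',2*(a*c+w*b),2*(b*c-w*a))
    print('tool x %.4f y %.4f down %s turn %s'%(d@ex,d@ey,None if tz is None else round(x[2]-tz,4),None if phi_t is None else round((phi-phi_t+np.pi)%(2*np.pi)-np.pi,4)))
E
python3 -c "
from h import *
todo(.5749,-.0294,-.0054,.412)"
```

```text
t 14.9 tcp [ 0.5691 -0.0413  0.1212] phi 0.4017 q [ 5.900e-03  5.518e-01  8.339e-01 -7.000e-04] F [ 0.   0.4 -4.1] gap 0.0197 j [-0.15  0.45  1.66 -0.01  1.02 -0.55]
tilt 0.009021292956934475 -0.007743663101234392
tool x 0.0087 y 0.0100 down 0.1266 turn -0.0103
```

Emit:
jog_arm(commands=[{"travel": [0.005,0.005,0],"turn": -0.005},{"travel": [0.0035,0.005,0.01],"turn": -0.003},{"travel": [0,0,0.02],"turn": 0},{"travel": [0,0,0.02],"turn": 0},{"travel": [0,0,0.015],"turn": 0},{"travel": [0,0,0],"turn": 0},{"travel": [0,0,0],"turn": 0},{"travel": [0,0,0],"turn": 0},{"travel": [0,0,0],"turn": 0},{"travel": [0,0,0],"turn": 0}])

```text
t: 15.9
tcp_pos: [0.5781, -0.0267, 0.0529]
ee_rot: [0.007, 0.547, 0.837, -0.0]
contact_force: [0.2, -0.5, -2.2]
finger_gap: 0.0203
```

```bash
python3 -c "
from h import *
todo(.5749,-.0294,-.0054,.412)
p=optics.camera('wrist');save(p,'w6.png');np.savez('w6.npz',pixels=p['pixels'],intrinsics=p['intrinsics'],camera_from_world=p['camera_from_world'])
"
```

```text
t 15.9 tcp [ 0.5781 -0.0267  0.0529] phi 0.4127 q [ 6.800e-03  5.472e-01  8.370e-01 -1.000e-04] F [ 0.2 -0.5 -2.2] gap 0.0203 j [-0.12  0.55  1.69 -0.01  0.88 -0.53]
tilt 0.011362753502941697 -0.007633688773685567
tool x -0.0012 y -0.0040 down 0.0583 turn 0.0007
```

View pics/w6.png

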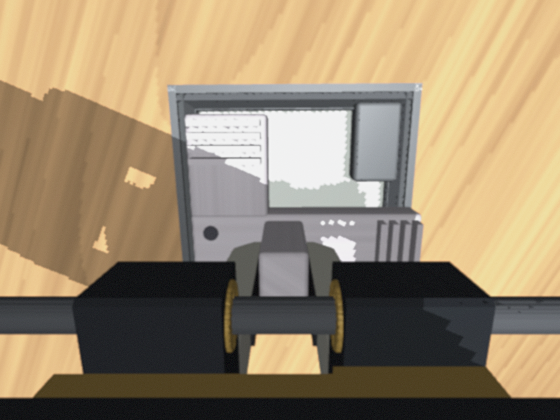

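```bash
python3 - <<'E'
from h import *
p=load('w6.npz'); cv2.imwrite('pics/k.png',cv2.resize(p['pixels'][75:270,160:430],None,fx=2.9,fy=3,interpolation=cv2.INTER_CUBIC))
E
```

```text
(no output)
```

View pics/k.png

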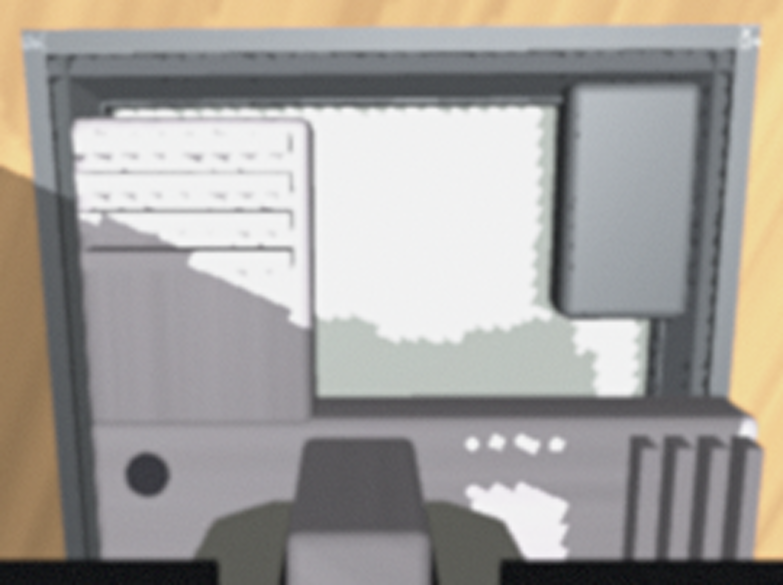

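```bash
python3 - <<'E'
from h import *
p=load('w6.npz'); s=np.array([2.9,3.]);o=np.array([160,75])-.4
def f(pts):
    W=[ray(p,np.array(q)/s+o,z) for q,z,m in pts]; c,y,r=fit(W,[m for _,_,m in pts]); R=np.array([[np.cos(y),-np.sin(y)],[np.sin(y),np.cos(y)]])
    print(c.round(4),round(y,4),(r*1e3).round(1)); return c,y,R
ct,yt,R=f([((23,30),.022,(-.08,.065)),((759,26),.022,(.08,.065)),((563,314),.022,(.039,.002)),((105,105),.004,(-.065,.05))])
u=.0623
cs,ys,_=f([((74,120),u+.026,(-.06,.045)),((308,120),u+.026,(-.02,.045)),((314,416),u+.018,(-.02,-.005)),((94,422),u+.018,(-.06,-.005)),((760,447),u+.026,(.06,-.005))])
print('sink in tray mm',R.T@(cs-ct)*1e3,'yaw diff',ys-yt)
E
```

```text
[ 0.5742 -0.0012] 0.4242 [1.2 1.3 1.7 1.6]
[5.778e-01 1.000e-04] 0.3858 [2.4 1.  1.4 1.6 3.1]
sink in tray mm [ 3.84938244 -0.27106159] yaw diff -0.03834860104286375
```

Emit:
jog_arm(commands=[{"travel": [-0.0005,-0.004,0],"turn": -0.005},{"travel": [0,0,0],"turn": 0},{"travel": [0,0,0.007],"turn": 0},{"travel": [0,0,0.008],"turn": 0},{"travel": [0,0,0.008],"turn": 0},{"travel": [0,0,0.006],"turn": 0},{"travel": [0,0,0],"turn": 0},{"travel": [0,0,0],"turn": 0},{"travel": [0,0,0],"turn": 0},{"travel": [0,0,0],"turn": 0}])

```text
t: 16.95
tcp_pos: [0.5748, -0.0293, 0.0213]
ee_rot: [0.007, 0.545, 0.838, -0.0]
contact_force: [0.9, 1.5, -4.1]
finger_gap: 0.02
```

```bash
python3 -c "
from h import *
todo(.5747,-.0290,-.0054,.418)
p=optics.camera('wrist');save(p,'w7.png');q=p['pixels'];
cv2.imwrite('pics/k2.png',cv2.resize(p['pixels'][65:270,160:430],None,fx=2.9,fy=2.9,interpolation=cv2.INTER_CUBIC))
"
```

```text
t 16.95 tcp [ 0.5748 -0.0293  0.0213] phi 0.4179 q [ 6.900e-03  5.450e-01  8.384e-01 -1.000e-04] F [ 0.9  1.5 -4.1] gap 0.02 j [-0.13  0.6   1.71 -0.01  0.82 -0.54]
tilt 0.011534326573558823 -0.007675491890871914
tool x 0.0003 y 0.0001 down 0.0267 turn -0.0001
```

View pics/k2.png

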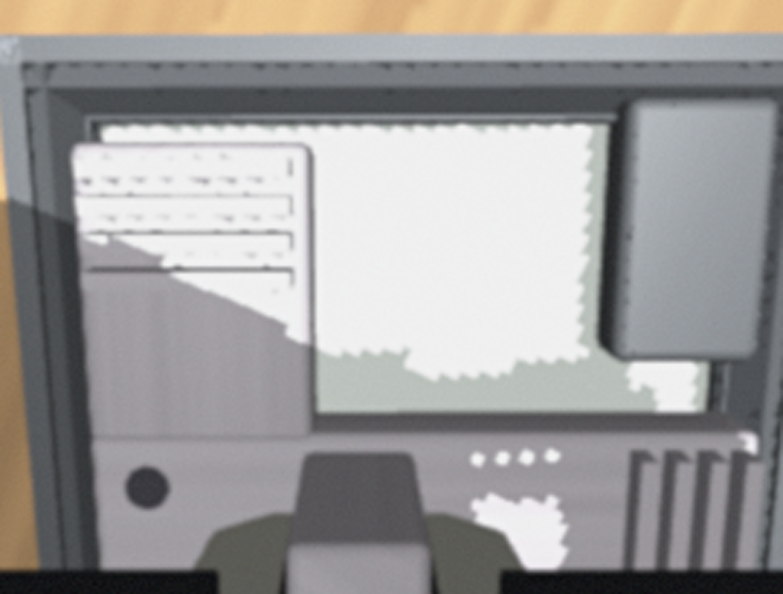

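Emit:
jog_arm(commands=[{"travel": [0,0,0.005],"turn": 0},{"travel": [0,0,0.006],"turn": 0},{"travel": [0,0,0.006],"turn": 0},{"travel": [0,0,0.004],"turn": 0},{"travel": [0,0,0],"turn": 0},{"travel": [0,0,0],"turn": 0},{"travel": [0,0,0],"turn": 0},{"travel": [0,0,0],"turn": 0},{"travel": [0,0,0],"turn": 0},{"travel": [0,0,0],"turn": 0}])

```text
t: 18.0
tcp_pos: [0.5754, -0.0296, -0.0011]
ee_rot: [0.007, 0.545, 0.838, 0.0]
contact_force: [-0.2, 0.2, -3.8]
finger_gap: 0.0201
```

```bash
python3 -c "
from h import *
todo(.5747,-.0290,-.0054,.418)
p=optics.camera('wrist');save(p,'w8.png');np.savez('w8.npz',pixels=p['pixels'],intrinsics=p['intrinsics'],camera_from_world=p['camera_from_world'])
cv2.imwrite('pics/k3.png',cv2.resize(p['pixels'][65:270,160:430],None,fx=2.9,fy=2.9,interpolation=cv2.INTER_CUBIC))
"
```

```text
t 18.0 tcp [ 0.5754 -0.0296 -0.0011] phi 0.4179 q [7.400e-03 5.450e-01 8.384e-01 1.000e-04] F [-0.2  0.2 -3.8] gap 0.0201 j [-0.13  0.63  1.72 -0.01  0.77 -0.54]
tilt 0.012476012259850448 -0.007785819060631184
tool x 0.0008 y -0.0004 down 0.0043 turn -0.0001
```

View pics/k3.png

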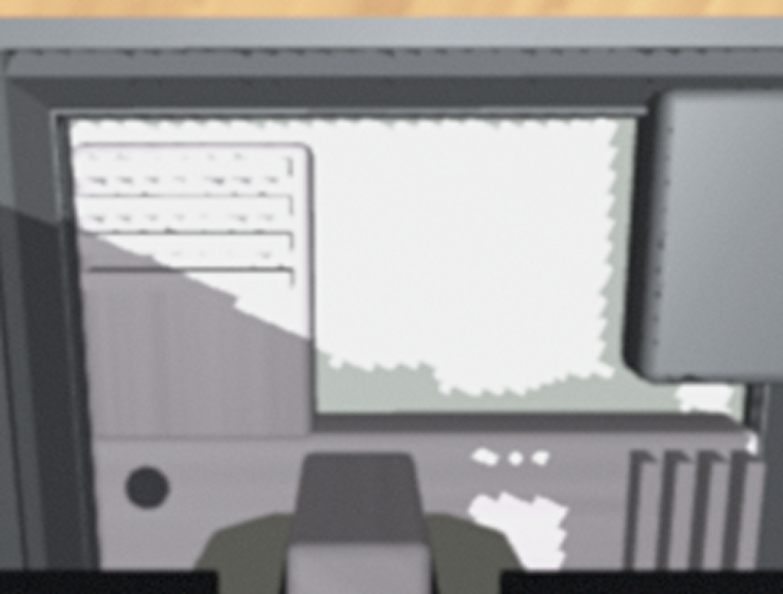

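Emit:
jog_arm(commands=[{"travel": [0.0005,0,0.002],"turn": 0},{"travel": [0,0,0.002],"turn": 0},{"travel": [0,0,0.001],"turn": 0},{"travel": [0,0,0],"turn": 0},{"travel": [0,0,0],"turn": 0},{"travel": [0,0,0],"turn": 0},{"travel": [0,0,0],"turn": 0},{"travel": [0,0,0],"turn": 0},{"travel": [0,0,0],"turn": 0},{"travel": [0,0,0],"turn": 0}])

```text
t: 19.05
tcp_pos: [0.5756, -0.0292, -0.0053]
ee_rot: [0.007, 0.545, 0.838, 0.0]
contact_force: [-0.9, -0.2, -0.5]
finger_gap: 0.0201
```

Emit:
jog_arm(commands=[{"travel": [0,0,0],"turn": 0},{"travel": [0,0,0],"turn": 0},{"travel": [0,0,0],"turn": 0},{"travel": [0,0,0],"turn": 0},{"travel": [0,0,0],"turn": 0},{"travel": [0,0,0],"turn": 0},{"travel": [0,0,-0.01],"turn": 0},{"travel": [0,0,-0.02],"turn": 0},{"travel": [0,0,-0.03],"turn": 0},{"travel": [0,0,-0.03],"turn": 0}], claw=0)

```text
t: 20.05
tcp_pos: [0.5728, -0.0283, 0.086]
ee_rot: [0.005, 0.545, 0.838, -0.001]
contact_force: [-0.5, -0.6, 0.2]
finger_gap: 0.0462
```

Emit:
jog_arm(commands=[{"travel": [0,0,-0.03],"turn": 0},{"travel": [0,0,-0.02],"turn": 0},{"travel": [0,0,0],"turn": 0},{"travel": [0,0,0],"turn": 0.1},{"travel": [0,0,0],"turn": 0.12},{"travel": [0,0,0],"turn": 0.1},{"travel": [0,0,0],"turn": 0.02},{"travel": [0,0,0],"turn": 0},{"travel": [0,0,0],"turn": 0},{"travel": [0,0,0],"turn": 0}], claw=-1)

```text
t: 21.05
tcp_pos: [0.5724, -0.0278, 0.142]
ee_rot: [0.008, 0.681, 0.732, 0.002]
contact_force: [-0.0, -0.6, -0.8]
finger_gap: 0.093
```

```bash
python3 -c "
from h import *
todo(.571,.322,.18,.075)
p=optics.camera('scene');save(p,'s9.png')
p=optics.camera('wrist');save(p,'w9.png')
"
```

```text
t 21.05 tcp [ 0.5724 -0.0278  0.142 ] phi 0.0715 q [0.0076 0.6814 0.7319 0.0017] F [-0.  -0.6 -0.8] gap 0.093 j [-0.13  0.43  1.64 -0.01  1.06 -0.19]
tilt 0.013337082497954306 -0.007837014389521727
tool x 0.3490 y 0.0236 down -0.038 turn -0.0035
```

View pics/w9.png

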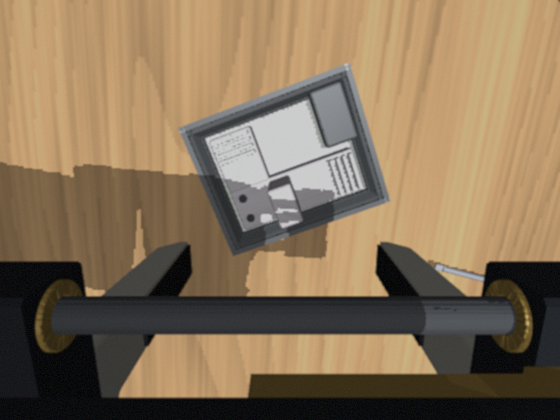

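View pics/s9.png

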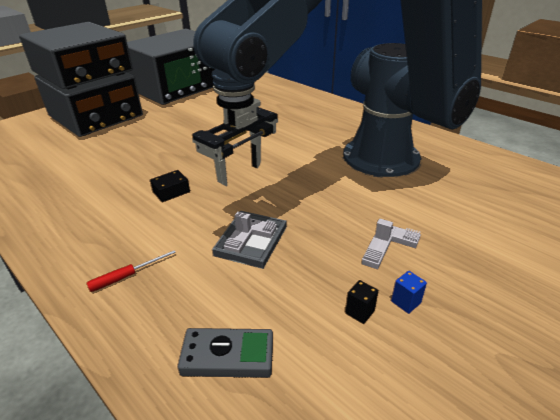

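Emit:
jog_arm(commands=[{"travel": [0.02,0.002,0],"turn": 0},{"travel": [0.04,0.003,0],"turn": 0},{"travel": [0.04,0.003,0],"turn": 0},{"travel": [0.04,0.003,0],"turn": 0},{"travel": [0.04,0.003,0],"turn": 0},{"travel": [0.04,0.003,0],"turn": 0},{"travel": [0.03,0.003,0],"turn": 0},{"travel": [0.015,0.002,0],"turn": 0},{"travel": [0,0,0],"turn": 0},{"travel": [0,0,0],"turn": 0}])

```text
t: 22.15
tcp_pos: [0.5758, 0.2463, 0.1398]
ee_rot: [0.008, 0.68, 0.733, 0.002]
contact_force: [-0.4, -1.6, -0.2]
finger_gap: 0.0927
```

```bash
python3 -c "
from h import *
todo(.571,.322,.18,.075)
p=optics.camera('wrist');save(p,'w10.png');np.savez('w10.npz',pixels=p['pixels'],intrinsics=p['intrinsics'],camera_from_world=p['camera_from_world'])
for d in optics.masks_of('module_center',p): print(d['confidence'],d['extent'])
print(proj(p,[[.571,.322,.064]]))
"
```

```text
t 22.15 tcp [0.5758 0.2463 0.1398] phi 0.0742 q [0.0083 0.6804 0.7328 0.0019] F [-0.4 -1.6 -0.2] gap 0.0927 j [ 0.34  0.52  1.49 -0.01  1.11  0.27]
tilt 0.014847362299499756 -0.008489436431093943
tool x 0.0759 y 0.0008 down -0.0402 turn -0.0008
0.92 [132.4, 0.3, 220.1, 71.7]
0.86 [252.3, 78.2, 315.4, 139.1]
[[284.26958712 107.53110775]]
```

View pics/w10.png

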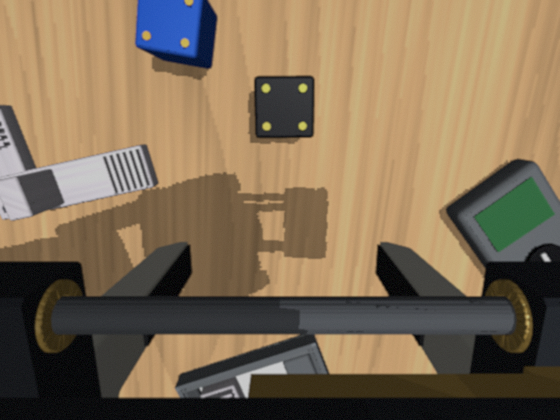

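Emit:
jog_arm(commands=[{"travel": [0.02,0.001,0],"turn": 0},{"travel": [0.03,0.001,0],"turn": 0},{"travel": [0.02,0,0],"turn": 0},{"travel": [0.003,0,0],"turn": 0},{"travel": [0,0,0],"turn": 0},{"travel": [0,0,0.015],"turn": 0},{"travel": [0,0,0.02],"turn": 0},{"travel": [0,0,0.01],"turn": 0},{"travel": [0,0,0],"turn": 0},{"travel": [0,0,0],"turn": 0}])

```text
t: 23.25
tcp_pos: [0.5749, 0.3146, 0.091]
ee_rot: [0.008, 0.684, 0.729, 0.001]
contact_force: [0.6, 0.4, -0.5]
finger_gap: 0.0932
```

```bash
python3 -c "
from h import *
todo(.5719,.3215,-.005,.075)
p=optics.camera('wrist');save(p,'w11.png')
"
```

```text
t 23.25 tcp [0.5749 0.3146 0.091 ] phi 0.0635 q [0.0084 0.6843 0.7292 0.0014] F [ 0.6  0.4 -0.5] gap 0.0932 j [ 0.44  0.63  1.44 -0.02  1.06  0.38]
tilt 0.01414199415668409 -0.00952799836284644
tool x 0.0071 y -0.0025 down 0.096 turn -0.0115
```

View pics/w11.png

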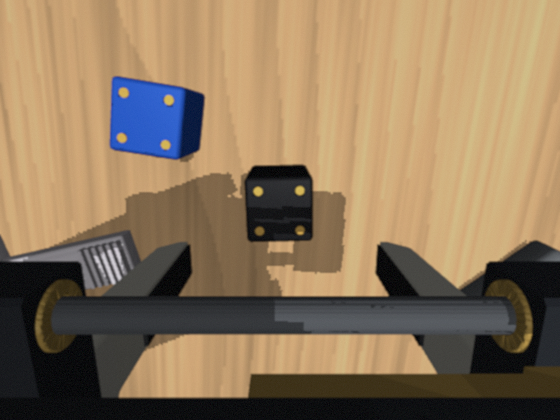

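Emit:
jog_arm(commands=[{"travel": [0.004,-0.001,0],"turn": -0.006},{"travel": [0.003,-0.001,0.01],"turn": -0.004},{"travel": [0,0,0.015],"turn": 0},{"travel": [0,0,0.015],"turn": 0},{"travel": [0,0,0.015],"turn": 0},{"travel": [0,0,0.01],"turn": 0},{"travel": [0,0,0],"turn": 0},{"travel": [0,0,0],"turn": 0},{"travel": [0,0,0],"turn": 0},{"travel": [0,0,0],"turn": 0}])

```text
t: 24.3
tcp_pos: [0.5737, 0.3216, 0.0209]
ee_rot: [0.009, 0.68, 0.733, 0.002]
contact_force: [0.3, 0.7, 0.2]
finger_gap: 0.093
```

```bash
python3 -c "
from h import *
todo(.5719,.3215,-.005,.075)
p=optics.camera('wrist');save(p,'w12.png')
"
```

```text
t 24.3 tcp [0.5737 0.3216 0.0209] phi 0.0746 q [0.0087 0.6802 0.7329 0.0019] F [0.3 0.7 0.2] gap 0.093 j [ 0.45  0.72  1.47 -0.02  0.94  0.38]
tilt 0.0152851461540755 -0.008997958946640757
tool x 0.0000 y -0.0018 down 0.0259 turn -0.0004
```

View pics/w12.png

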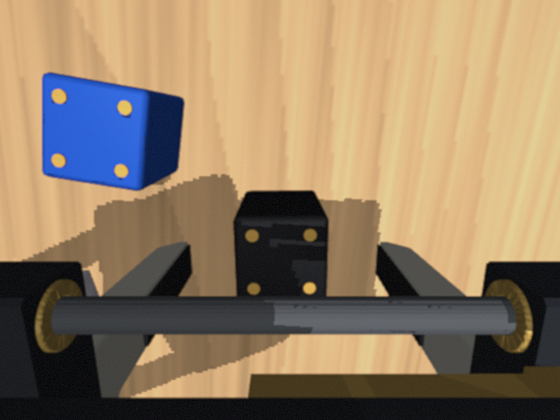

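Emit:
jog_arm(commands=[{"travel": [0,-0.0015,0.007],"turn": 0},{"travel": [0,0,0.01],"turn": 0},{"travel": [0,0,0.007],"turn": 0},{"travel": [0,0,0],"turn": 0},{"travel": [0,0,0],"turn": 0},{"travel": [0,0,0],"turn": 0},{"travel": [0,0,0],"turn": 0},{"travel": [0,0,0],"turn": 0},{"travel": [0,0,0],"turn": 0},{"travel": [0,0,0],"turn": 0}])

```text
t: 25.35
tcp_pos: [0.573, 0.3215, -0.0042]
ee_rot: [0.009, 0.68, 0.733, 0.003]
contact_force: [0.3, -0.4, 0.0]
finger_gap: 0.0932
```

Emit:
jog_arm(commands=[{"travel": [0,0,0],"turn": 0},{"travel": [0,0,0],"turn": 0},{"travel": [0,0,0],"turn": 0},{"travel": [0,0,0],"turn": 0},{"travel": [0,0,0],"turn": 0},{"travel": [0,0,0],"turn": 0},{"travel": [0,0,0],"turn": 0},{"travel": [0,0,0],"turn": 0},{"travel": [0,0,0],"turn": 0},{"travel": [0,0,0],"turn": 0}], claw=1)

```text
t: 26.35
tcp_pos: [0.573, 0.3216, -0.004]
ee_rot: [0.009, 0.68, 0.733, 0.003]
contact_force: [-0.1, -0.1, 0.5]
finger_gap: 0.0458
```

```bash
python3 -c "
from h import *
todo(.5719,.3215,-.005,.075)
"
```

```text
t 26.35 tcp [ 0.573   0.3216 -0.004 ] phi 0.0746 q [0.009  0.6802 0.7329 0.0028] F [-0.1 -0.1  0.5] gap 0.0458 j [ 0.45  0.75  1.48 -0.02  0.89  0.38]
tilt 0.01695736043412622 -0.008153712028303128
tool x -0.0000 y -0.0011 down 0.001 turn -0.0004
```

Emit:
jog_arm(commands=[{"travel": [0,0,-0.01],"turn": 0},{"travel": [0,0,-0.02],"turn": 0},{"travel": [0,0,-0.025],"turn": 0},{"travel": [0,0,-0.03],"turn": 0},{"travel": [0,0,-0.025],"turn": -0.05},{"travel": [0,0,-0.015],"turn": -0.1},{"travel": [0,0,0],"turn": -0.1},{"travel": [0,0,0],"turn": -0.07},{"travel": [0,0,0],"turn": -0.02},{"travel": [0,0,0],"turn": 0}])

```text
t: 27.35
tcp_pos: [0.5698, 0.3223, 0.1305]
ee_rot: [0.009, 0.542, 0.841, 0.001]
contact_force: [0.9, -0.0, -2.1]
finger_gap: 0.0457
```

```bash
python3 -c "
from h import *
todo(.5748,.0229,0,.418)
"
```

```text
t 27.35 tcp [0.5698 0.3223 0.1305] phi 0.4262 q [0.0092 0.5415 0.8406 0.001 ] F [ 0.9 -0.  -2.1] gap 0.0457 j [ 0.45  0.58  1.42 -0.02  1.13  0.03]
tilt 0.016669416431169676 -0.008255179299689268
tool x -0.2746 y -0.1192 down 0.1305 turn 0.0082
```

Emit:
jog_arm(commands=[{"travel": [-0.02,-0.009,0],"turn": 0.004},{"travel": [-0.038,-0.016,0],"turn": 0},{"travel": [-0.038,-0.016,0],"turn": 0},{"travel": [-0.038,-0.016,0],"turn": 0},{"travel": [-0.038,-0.016,0],"turn": 0},{"travel": [-0.038,-0.016,0],"turn": 0},{"travel": [-0.03,-0.013,0],"turn": 0},{"travel": [-0.015,-0.007,0],"turn": 0},{"travel": [0,0,0],"turn": 0},{"travel": [0,0,0],"turn": 0}])

```text
t: 28.35
tcp_pos: [0.5716, 0.0353, 0.1325]
ee_rot: [0.008, 0.551, 0.835, 0.001]
contact_force: [0.6, 0.2, -2.7]
finger_gap: 0.0462
```

```bash
python3 -c "
from h import *
todo(.5748,.0229,0,.418)
"
```

```text
t 28.35 tcp [0.5716 0.0353 0.1325] phi 0.4047 q [8.500e-03 5.505e-01 8.348e-01 7.000e-04] F [ 0.6  0.2 -2.7] gap 0.0462 j [-0.02  0.44  1.65 -0.01  1.04 -0.42]
tilt 0.014893209225632809 -0.008223913235261521
tool x -0.0126 y -0.0019 down 0.1325 turn -0.0133
```

Emit:
jog_arm(commands=[{"travel": [-0.008,-0.001,0],"turn": -0.007},{"travel": [-0.0045,-0.001,0],"turn": -0.004},{"travel": [0,0,0.01],"turn": 0},{"travel": [0,0,0.015],"turn": 0},{"travel": [0,0,0.015],"turn": 0},{"travel": [0,0,0.01],"turn": 0},{"travel": [0,0,0],"turn": 0},{"travel": [0,0,0],"turn": 0},{"travel": [0,0,0],"turn": 0},{"travel": [0,0,0],"turn": 0}])

```text
t: 29.35
tcp_pos: [0.5761, 0.0257, 0.0792]
ee_rot: [0.008, 0.544, 0.839, 0.001]
contact_force: [-0.5, 0.7, -3.1]
finger_gap: 0.0463
```

```bash
python3 -c "
from h import *
todo(.5748,.0229,0,.418)
p=optics.camera('wrist');save(p,'w13.png');np.savez('w13.npz',pixels=p['pixels'],intrinsics=p['intrinsics'],camera_from_world=p['camera_from_world'])
p=optics.camera('scene');save(p,'s13.png')
cv2.imwrite('pics/s13c.png',cv2.resize(p['pixels'][130:280,180:320],None,fx=4,fy=4,interpolation=cv2.INTER_CUBIC))
"
```

```text
t 29.35 tcp [0.5761 0.0257 0.0792] phi 0.4199 q [0.0084 0.5442 0.8389 0.0009] F [-0.5  0.7 -3.1] gap 0.0463 j [-0.03  0.51  1.68 -0.01  0.93 -0.45]
tilt 0.015086248029956634 -0.007599201411354859
tool x -0.0020 y -0.0023 down 0.0792 turn 0.0019
```

View pics/w13.png

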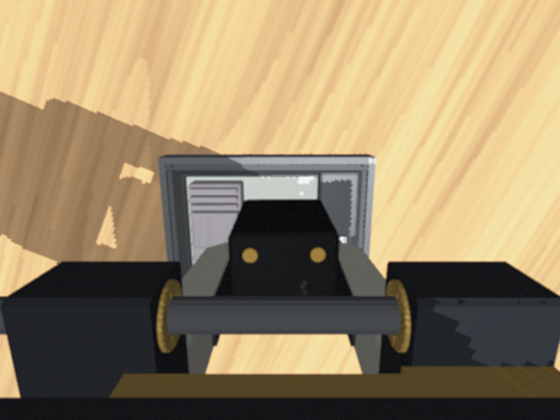

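View pics/s13c.png

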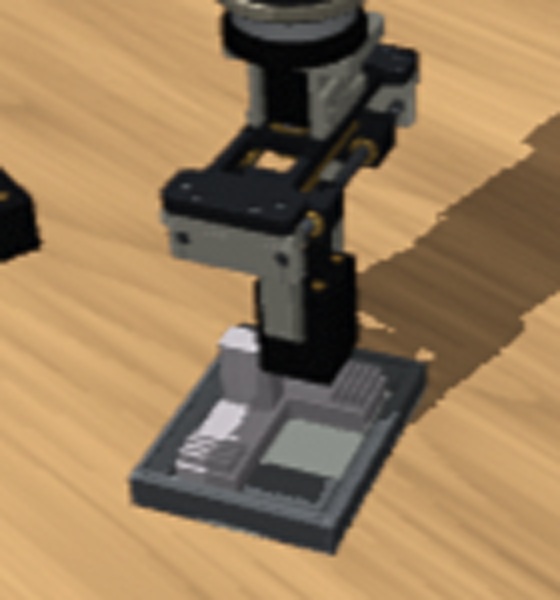

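```bash
python3 - <<'E'
from h import *
p=load('w13.npz'); cv2.imwrite('pics/m.png',cv2.resize(p['pixels'][145:300,150:390],None,fx=3.3,fy=3.3,interpolation=cv2.INTER_CUBIC))
E
```

```text
(no output)
```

View pics/m.png

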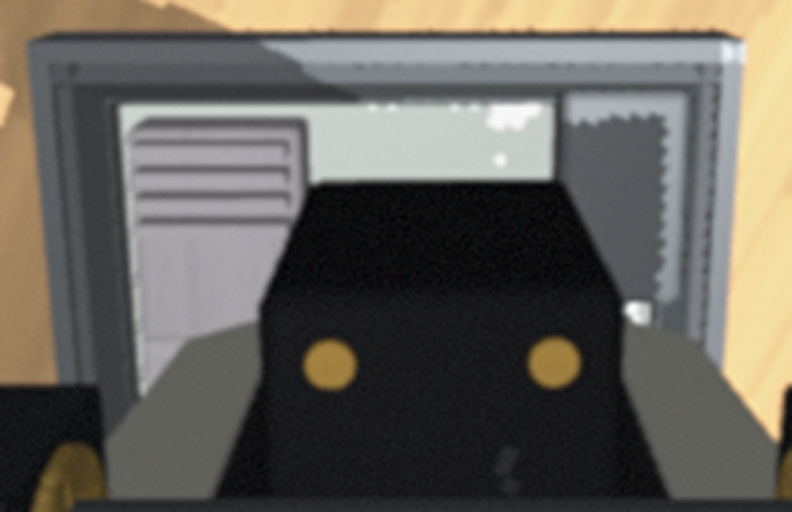

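```bash
python3 - <<'E'
from h import *
p=load('w13.npz'); s=3.3;o=np.array([150,145])-.35
def W(q,z): return ray(p,np.array(q)/s+o,z)[:2]
pts=[((30,42),.022,(-.08,.065)),((743,42),.022,(.08,.065)),((116,103),.004,(-.065,.05)),((557,100),.004,(.039,.05))]
c,y,r=fit([W(q,z) for q,z,m in pts],[m for _,_,m in pts]); print('tray',c,y,(r*1e3).round(1))
R=np.array([[np.cos(y),-np.sin(y)],[np.sin(y),np.cos(y)]])
for n,q,z in [('mod bot L',(316,184),.0832),('mod bot R',(562,184),.0832),('top L',(264,300),.147),('top R',(618,297),.147),('sink leg end',(140,122),.03),('leg end R',(305,120),.03)]:
    print(n,(R.T@(W(q,z)-c)*1e3).round(1))
c=np.array([.5745,-.001]);y=.418
R=np.array([[np.cos(y),-np.sin(y)],[np.sin(y),np.cos(y)]])
for n,q,z in [('mod bot L',(316,184),.0832),('mod bot R',(562,184),.0832),('leg end R',(305,120),.03)]:
    print(n,(R.T@(W(q,z)-c)*1e3).round(1))
E
```

```text
tray [ 0.57507611 -0.00218552] 0.42075343874481086 [1.3 1.1 1.2 1. ]
mod bot L [-10.7  47.9]
mod bot R [32.3 47.7]
top L [-11.1  48.7]
top R [32.  48.8]
sink leg end [-53.9  49.3]
leg end R [-18.   49.6]
mod bot L [-10.8  46.6]
mod bot R [32.2 46.5]
leg end R [-18.1  48.3]
```

Emit:
jog_arm(commands=[{"travel": [-0.0015,-0.0012,0],"turn": 0},{"travel": [0,0,0.008],"turn": 0},{"travel": [0,0,0.012],"turn": 0},{"travel": [0,0,0.012],"turn": 0},{"travel": [0,0,0.008],"turn": 0},{"travel": [0,0,0],"turn": 0},{"travel": [0,0,0],"turn": 0},{"travel": [0,0,0],"turn": 0},{"travel": [0,0,0],"turn": 0},{"travel": [0,0,0],"turn": 0}])

```text
t: 30.45
tcp_pos: [0.5762, 0.0233, 0.0356]
ee_rot: [0.008, 0.544, 0.839, 0.001]
contact_force: [0.3, -0.5, -1.6]
finger_gap: 0.0458
```

```bash
python3 -c "
from h import *
todo(.5756,.0238,0,.419)
p=optics.camera('wrist');save(p,'w14.png');np.savez('w14.npz',pixels=p['pixels'],intrinsics=p['intrinsics'],camera_from_world=p['camera_from_world'])
cv2.imwrite('pics/m2.png',cv2.resize(p['pixels'][110:300,140:400],None,fx=3,fy=3,interpolation=cv2.INTER_CUBIC))
"
```

```text
t 30.45 tcp [0.5762 0.0233 0.0356] phi 0.4197 q [0.0084 0.5443 0.8389 0.0009] F [ 0.3 -0.5 -1.6] gap 0.0458 j [-0.04  0.58  1.71 -0.01  0.84 -0.45]
tilt 0.015123663096256276 -0.007610584210788298
tool x 0.0007 y -0.0003 down 0.0356 turn 0.0007
```

View pics/m2.png

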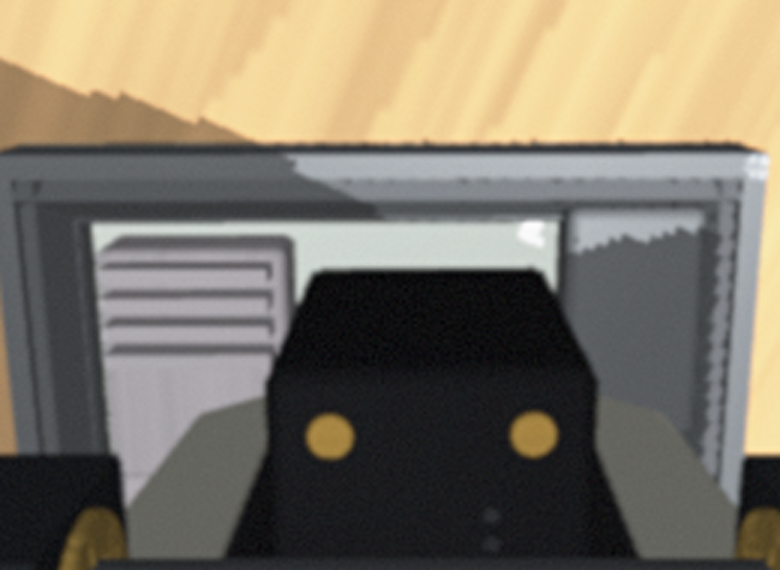

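Emit:
jog_arm(commands=[{"travel": [0.0005,0,0.005],"turn": 0},{"travel": [0,0,0.006],"turn": 0},{"travel": [0,0,0.006],"turn": 0},{"travel": [0,0,0.006],"turn": 0},{"travel": [0,0,0.003],"turn": 0},{"travel": [0,0,0],"turn": 0},{"travel": [0,0,0],"turn": 0},{"travel": [0,0,0],"turn": 0},{"travel": [0,0,0],"turn": 0},{"travel": [0,0,0],"turn": 0}])

```text
t: 31.5
tcp_pos: [0.5766, 0.0235, 0.0075]
ee_rot: [0.009, 0.544, 0.839, 0.001]
contact_force: [0.0, 0.1, -3.2]
finger_gap: 0.0463
```

```bash
python3 -c "
from h import *
todo(.5756,.0238,0,.419)
p=optics.camera('wrist');save(p,'w15.png')
cv2.imwrite('pics/m3.png',cv2.resize(p['pixels'][110:300,140:400],None,fx=3,fy=3,interpolation=cv2.INTER_CUBIC))
"
```

```text
t 31.5 tcp [0.5766 0.0235 0.0075] phi 0.4197 q [0.0086 0.5443 0.8389 0.0011] F [ 0.   0.1 -3.2] gap 0.0463 j [-0.04  0.62  1.72 -0.01  0.79 -0.45]
tilt 0.015658500781192197 -0.00760913794441836
tool x 0.0007 y -0.0008 down 0.0075 turn 0.0007
```

View pics/m3.png

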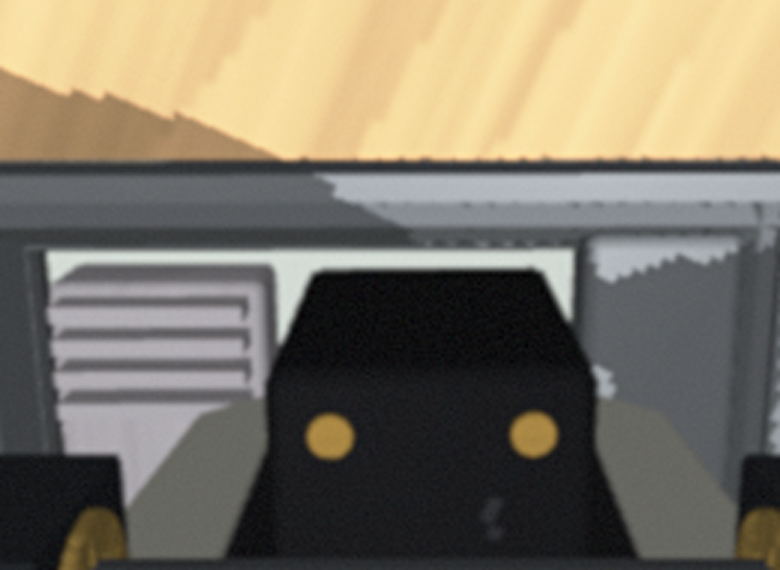

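Emit:
jog_arm(commands=[{"travel": [0,0,0.003],"turn": 0},{"travel": [0,0,0.003],"turn": 0},{"travel": [0,0,0.0015],"turn": 0},{"travel": [0,0,0],"turn": 0},{"travel": [0,0,0],"turn": 0},{"travel": [0,0,0],"turn": 0},{"travel": [0,0,0],"turn": 0},{"travel": [0,0,0],"turn": 0},{"travel": [0,0,0],"turn": 0},{"travel": [0,0,0],"turn": 0}])

```text
t: 32.55
tcp_pos: [0.577, 0.0233, -0.0]
ee_rot: [0.009, 0.544, 0.839, 0.001]
contact_force: [-0.5, 0.4, 0.4]
finger_gap: 0.0459
```

```bash
python3 -c "
from h import *
st();st()
p=optics.camera('scene')
cv2.imwrite('pics/s16c.png',cv2.resize(p['pixels'][130:280,180:320],None,fx=4,fy=4,interpolation=cv2.INTER_CUBIC))
st()"
```

```text
t 32.55 tcp [ 0.577   0.0233 -0.    ] phi 0.4197 q [0.009  0.5443 0.8389 0.0012] F [-0.5  0.4  0.4] gap 0.0459 j [-0.04  0.63  1.72 -0.01  0.77 -0.45]
t 32.55 tcp [ 0.577   0.0233 -0.    ] phi 0.4197 q [0.009  0.5443 0.8389 0.0012] F [-0.5  0.4  0.4] gap 0.0459 j [-0.04  0.63  1.72 -0.01  0.77 -0.45]
t 32.6 tcp [ 0.577   0.0233 -0.    ] phi 0.4198 q [0.009  0.5442 0.8389 0.0012] F [ 0.  -0.4  0.8] gap 0.0461 j [-0.04  0.63  1.72 -0.01  0.77 -0.45]
```

View pics/s16c.png

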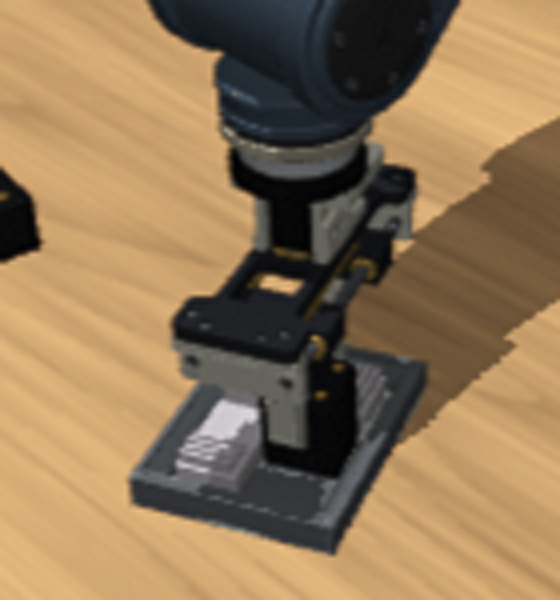

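Emit:
jog_arm(commands=[{"travel": [0,0,0],"turn": 0},{"travel": [0,0,0],"turn": 0},{"travel": [0,0,0],"turn": 0},{"travel": [0,0,0],"turn": 0},{"travel": [0,0,0],"turn": 0},{"travel": [0,0,0],"turn": 0},{"travel": [0,0,-0.01],"turn": 0},{"travel": [0,0,-0.02],"turn": 0},{"travel": [0,0,-0.03],"turn": 0},{"travel": [0,0,-0.03],"turn": 0}], claw=-0.4)

```text
t: 33.6
tcp_pos: [0.5736, 0.0242, 0.091]
ee_rot: [0.006, 0.544, 0.839, -0.0]
contact_force: [0.3, 0.3, -0.3]
finger_gap: 0.0649
```

Emit:
jog_arm(commands=[{"travel": [0,0,-0.03],"turn": 0},{"travel": [-0.02,-0.02,-0.03],"turn": 0},{"travel": [-0.03,-0.03,0],"turn": 0},{"travel": [-0.03,-0.03,0],"turn": 0},{"travel": [-0.03,-0.03,0],"turn": 0},{"travel": [-0.02,-0.02,0],"turn": 0},{"travel": [0,0,0],"turn": 0},{"travel": [0,0,0],"turn": 0},{"travel": [0,0,0],"turn": 0},{"travel": [0,0,0],"turn": 0}])

```text
t: 34.6
tcp_pos: [0.5081, -0.1511, 0.1661]
ee_rot: [0.014, 0.543, 0.84, 0.003]
contact_force: [-0.5, 0.1, 0.3]
finger_gap: 0.0654
```

```bash
python3 -c "
from h import *
st()
for n in ['scene','top','wrist']:
    p=optics.camera(n); save(p,n+'17.png')
    if n!='wrist':
        b=(130,280,180,320) if n=='scene' else (110,210,240,345)
        cv2.imwrite('pics/%s17c.png'%n,cv2.resize(p['pixels'][b[0]:b[1],b[2]:b[3]],(540,580),interpolation=cv2.INTER_CUBIC))
"
```

```text
t 34.6 tcp [ 0.5081 -0.1511  0.1661] phi 0.4229 q [0.0137 0.5429 0.8397 0.0026] F [-0.5  0.1  0.3] gap 0.0654 j [-0.38  0.32  1.74 -0.    1.06 -0.8 ]
```

View pics/scene17c.png

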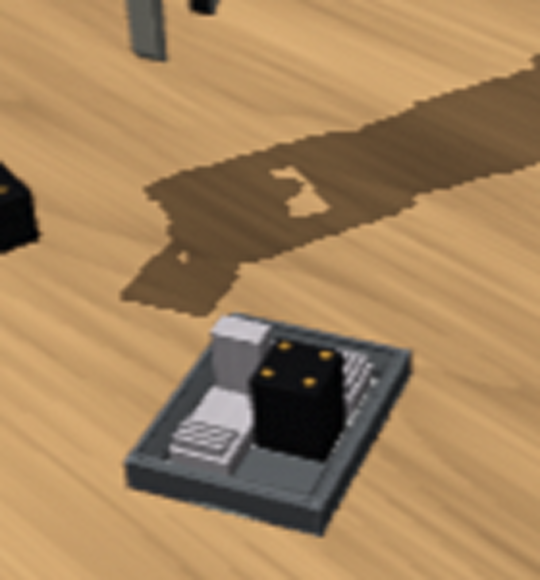

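View pics/wrist17.png

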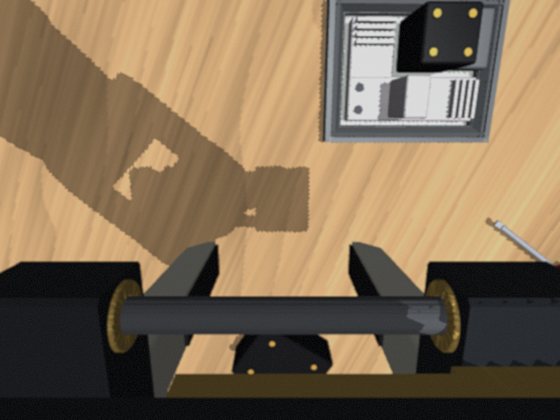

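View pics/top17c.png

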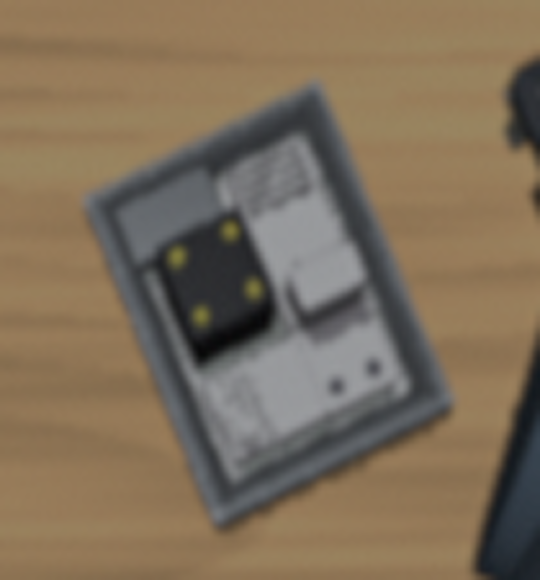

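```bash
python3 - <<'E'
from h import *
p=load('top.npz'); sx,sy=105/540,100/580
c=np.array([.5745,-.001]);y=.418;R=np.array([[np.cos(y),-np.sin(y)],[np.sin(y),np.cos(y)]])
W=lambda q,z: ray(p,(240+q[0]*sx-.4,110+q[1]*sy-.4),z)[:2]
S=[(178,257),(231,232),(253,290),(201,316)]
print('module tray mm',R.T@(np.mean([W(q,.068) for q in S],0)-c)*1e3, fit([W(q,.068) for q in S],[(.013,.013),(.013,-.013),(-.013,-.013),(-.013,.013)]))
L=[(290,277),(352,248),(366,287),(306,313)]
print('lug tray mm',R.T@(np.mean([W(q,.068) for q in L],0)-c)*1e3)
st()
job.close_job()
E
```

```text
module tray mm [10.82695314 22.56486947] (array([0.57523495, 0.02401712]), np.float64(0.4022441268796325), array([0.00087363, 0.00089025, 0.00055202, 0.0009786 ]))
lug tray mm [-14.05234098 -24.63990811]
t 34.75 tcp [ 0.508  -0.1512  0.1659] phi 0.423 q [0.0136 0.5429 0.8397 0.0026] F [ 0.2  0.1 -0.7] gap 0.0647 j [-0.38  0.32  1.74 -0.    1.06 -0.8 ]
the job is handed in; nothing more can be done
```

The small L heat sink and the small black module are both in the tray, with the module nested in the crook of the L. I handed the job in at about 35 s. I placed the sink first and then the module, and backed the arm well clear before handing in. I did not touch the blue module, the large module or the large sink.

**Position checks after release (in tray axes):**

| Part | Measured x, y | Target x, y |
|---|---|---|
| Sink lug | −14.1, −24.6 mm | −12, −25 mm |
| Module centre | 10.8, 22.6 mm | 9.5, 22.5 mm |

- **Fit:** both are inside the 5 mm play. The module's yaw matched the tray's to about 1°.
- **Standing flat:** each part touched down at the height expected for the tray floor, and the load on the wrist fell to about zero there. The last pictures show both standing upright.

**What disagreed or failed:**
- **First grasp missed:** the gripper closed on nothing because the real fingertips sit about 38 mm behind the reported tool position. The pictures confirmed this, and I allowed for it in every later move.
- **Tray measurements:** separate readings of the tray's position differed by 1–2 mm and up to 0.8° of yaw.
- **Sink position:** one wrist picture put the sink about 3 mm closer to the +y wall than the last top view did.

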